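# Load a flanged bush into the slotted checking fixture

### The job

Load the brass flanged bush into the slotted fixture: stand it flange down on the fixture's base plate in front of the slot, slide it in so that its barrel runs in the slot and its flange sits under the slotted plate, and press it home against the red-faced sprung stop with a light push of about 5 to 10 N, held for a moment, so that the stop gives a little. Never push on the stop with more than 12 N, nor force the bush against the rest of the fixture (40 N at most). Leave the bush standing free against the stop, and leave the plain steel bushings where they stand.

Things in the scene. Friction and masses are not known exactly. Their poses are not given: they have to be found in the camera images.
- flanged_bush: brass flanged bush standing on its flange, 90 mm tall, about 0.3 kg, loose: round flange at the bottom 54 mm diameter and 8 mm thick, above it a plain round barrel 30 mm diameter up to the top; origin at the centre of its underside, z up along its axis. Grip the barrel across its diameter; its upper 65 mm stay clear above the fixture.
- fixture: fixed loading fixture, 238 mm long (x), 104 mm wide (y). Origin at bench level under the middle of the slot mouth; +x points inward along the slot, +y across it, z up. Dark steel base plate, top at z = 10 mm, from x = -75 to 163 mm. Steel slotted plate above it from x = 0 to 85 mm, underside z = 21 mm, top z = 31 mm; the flange (8 mm) goes into the gap below, a channel 66 mm wide.
- landing (a point): fixed point: centre of the free landing of the base plate in front of the slot (75 mm long, 104 mm wide), on its top, 37.5 mm before the slot mouth; axes as the fixture
- slot_mouth (a point): fixed point: middle of the slot's mouth at mid thickness of the slotted plate; axes as the fixture, slot along +x. Slot 32 mm wide (1 mm clearance each side of the barrel), the mouth flared over the first 10 mm to about 45 mm
- stop_middle (a point): fixed point in the slot, 65 mm from the mouth: the middle of the range in which the red stop face (28 mm wide, z 21 to 30.5 mm, touches the barrel) was set by hand, within 20 mm either way along the slot. The setting is not measured: feel it. The stop gives by 4 N per mm, damped, 5 mm at most, then is solid; let go, it eases the bush back a little. Its grey block, 53 mm high, starts 46 mm behind the face.
- plain_bush_a: left-over plain grey steel bushing without flange, 52 mm diameter, 75 mm tall, standing (bystander, loose); origin at the centre of its underside
- plain_bush_b: second plain grey steel bushing without flange, 52 mm diameter, 75 mm tall, standing (bystander, loose); origin at the centre of its underside
Things that resemble listed ones, but are neither listed nor needed, are in the scene too. Leave any green look-alike of the flanged_bush alone.

How it is judged:
By the outcome, as a careful person would: the job done as asked, in the order asked, and still so for the second after the job is handed in, with the robot touching nothing.
It also fails if it takes over 70 s, if anything falls off the work surface, if the arm or the gripper's body presses on something with over 40 N, if the wrist force passes 120 N, or if a joint passes its speed limit or range.

### The arm

A 6-joint arm with a two-finger parallel gripper is mounted at the origin on a cart in front of the work surface, level with it; the furniture and walls round the work are solid. World frame = base frame: x ahead of the robot, y to its left, z up, the work surface at z = 0. Lengths are in m, angles in rad, forces in N, time in s.
With the tool pointing down it reaches from about 0.425 to 0.95 m from the base axis. Payload 3.5 kg.
Tool frame: the origin (TCP) lies at the very end of the fingers, on their centre line; the grasp point (between the pads) lies 19 mm behind it; z points along the fingers, y is the direction in which the jaws open and shut (so a half turn about z gives the same grasp; the last joint's range is limited). The gripper opens to 85 mm and grips with 20 to 120 N. Pads are 22 mm wide; open, the fingers measure 114 mm over their backs; the gripper's body (76 mm by 85 mm) begins 54 mm behind the grasp point. The pads swing forward as they close: fully open they stand 13 mm farther back than shut.
Start: joints at [1.176, 0.286, 1.577, -0, 1.279, -0.15], TCP at [0.164, 0.655, 0.231] pointing down, gripper open.
Joint ranges: [-2.77, 2.77], [-0.9, 2.22], [0.21, 2.48], [-1.53, 4.67], [0.24, 2.81], [-2.84, 2.84]. Speed limits (rad/s): [2.79, 2.79, 3.14, 3.14, 3.14, 3.14].

### API

Orientations are given as a unit quaternion [x, y, z, w].
In Python, from plant import ctrl, eyes, ticket gives the robot as it stands.
- The arm moves only by the tool send_rows, never from a script. Its arguments are lists of equal length, an entry for each row: "translation": the shift along the tool's x, y, z in units of 30 mm (1.0 is 30 mm), a list of three; "rotation": the turn, a rotation vector about the tool's x, y, z in units of 5 degrees (1.0 is 5 degrees), a list of three; "grip": the finger opening in mm, from 0 to 85.4. A call has 1 to 5 rows; each row shifts and turns the commanded pose from where the row before left it, along the tool's axes as they then stand; what a row does not reach is not made up. A row lasts 1/8 s, in which the tool goes at most 62.5 mm and 10.7 degrees, less where a joint would pass 70% of its speed; a pose out of reach is approached as far as the arm can. A call is refused whole if a number of a shift passes 1 or a number of a turn 1, either way. A call with a gripper value outside its range is refused whole. The fingers move at their own pace and stop on an object; "squeeze" is the grip in N (left out, the last holds). Time passes only in rows, so rows that do not move let the fingers close. It gives the time, the measured TCP pose, the force and the opening at its end, in the units of the state.
- ctrl.get_state(): the state, without advancing time (a new reading comes with each control period).
- eyes.read_camera(name): name is "scene" or "top" or "wrist"; returns a dict with "image" (384x512x3 uint8, blue, green, red), "mtx" (3x3 intrinsics, pixels), "xyz" and "orientation" of the camera in the world; the wrist camera has in their place "hand_eye" (4x4, takes a point from camera to tool coordinates, whose origin is the TCP and whose axes are the flange's). Camera axes: x right, y down, z forward; pixel columns grow to the right and rows downward; lengths in m; the calibration is good to about 2 mm. A picture is of the moment at which its call begins: read the wrist's pose just before it. There is no depth.
- ticket.sign_off(): hands the job in, once; it reports no verdict.
The state is a dict: "time": time; "qpos": joint angles; "dq": joint speeds; "joint_efforts": joint torques, N m; "eef_pos": TCP position; "tcp_rot": TCP orientation; "contact_force": force on the tool from outside, world axes, zero at the start; "wrist_torque": the same for the moment, N m; "opening": opening from 0.0 (shut) to 1.0 (fully open).
Only numpy, scipy, OpenCV 4.12 (cv2) and the standard library are available. Lean on these libraries where they do the work, as an engineer would, in place of code of your own. Each camera call takes 0.05 s, during which the arm holds its last target. There are 200 camera calls.

## Working session

There is one attempt and no reset: what is moved stays moved. The work goes in short steps, Python scripts to look and compute and a tool call to move; the robot and the scene stay as the last step left them, time stands still between calls to the robot, and variables do not carry over. Pictures are saved under pics/ and viewed, about 8 in all and at most 12, crops included, and the job is handed in when it is done.

Besides the shell and the picture viewer there is one more tool, called after "Request:" as name(argument=value, ...) on one line, values as JSON. send_rows: Moves the arm, as the interface text tells. Its arguments: {"type":"object","properties":{"translation":{"type":"array"},"rotation":{"type":"array"},"grip":{"type":"array"},"squeeze":{"type":"number"}},"required":["translation","rotation","grip"]}

```bash
mkdir -p pics; ls
cat > h.py <<'E'
import numpy as np, cv2
from scipy.spatial.transform import Rotation as R
from plant import ctrl, eyes, ticket
def cam(n):
    s=ctrl.get_state(); c=eyes.read_camera(n)
    if n=="wrist":
        T=np.eye(4); T[:3,:3]=R.from_quat(s["tcp_rot"]).as_matrix(); T[:3,3]=s["eef_pos"]
        M=T@np.array(c["hand_eye"])
    else:
        M=np.eye(4); o=np.array(c["orientation"]); M[:3,:3]=o if o.shape==(3,3) else R.from_quat(o).as_matrix(); M[:3,3]=c["xyz"]
    return c["image"],np.array(c["mtx"]),M
def at(K,M,u,v,z):
    d=M[:3,:3]@np.linalg.solve(K,[u,v,1.]); return M[:3,3]+d*(z-M[2,3])/d[2]
def px(K,M,p):
    q=K@(M[:3,:3].T@(np.array(p)-M[:3,3])); return q[:2]/q[2]
E
python3 - <<'E'
from h import *
print(ctrl.get_state())
for n in("top","scene"):
    i,K,M=cam(n); cv2.imwrite(f"pics/{n}0.png",i if n=="scene" else cv2.resize(i,(800,600))); np.savez(n,K=K,M=M); print(n,K,M)
E
```

```text
pics
{'time': 0.0, 'qpos': array([ 1.17598379e+00,  2.87216351e-01,  1.57820161e+00,  2.07063888e-05,
        1.27859265e+00, -1.50000736e-01]), 'dq': array([3.67499135e-04, 7.46009123e-06, 1.60879818e-03, 8.21257966e-04,
       2.54036004e-03, 3.05054463e-03]), 'joint_efforts': array([ 2.92602199e-04, -4.05978763e+01, -2.92627054e+01, -1.21225048e-04,
        5.82968481e-03, -1.26458268e-06]), 'eef_pos': array([0.16331032, 0.6542605 , 0.22990006]), 'tcp_rot': array([ 1.22103342e-01,  9.92516656e-01, -1.16173493e-03, -3.34821793e-04]), 'contact_force': array([-0.60241712,  0.02645868,  0.17319287]), 'wrist_torque': array([-0.01147617,  0.0719467 ,  0.03495261]), 'opening': 0.9966758721228007}
top [[459.40096335   0.         253.82572444]
 [  0.         459.40096335 187.95086998]
 [  0.           0.           1.        ]] [[ 3.01643359e-03 -9.83963676e-01  1.78343445e-01  2.93001470e-01]
 [-9.99826832e-01  3.07416078e-04  1.86067814e-02 -3.34497701e-02]
 [-1.83632226e-02 -1.78368688e-01 -9.83792358e-01  1.08301095e+00]
 [ 0.00000000e+00  0.00000000e+00  0.00000000e+00  1.00000000e+00]]
scene [[479.24972416   0.         250.54827893]
 [  0.         479.24972416 183.54970675]
 [  0.           0.           1.        ]] [[-0.37141161  0.46482104 -0.80373803  1.67258834]
 [ 0.92836485  0.17299673 -0.32895415  0.4642889 ]
 [-0.01386076 -0.86833953 -0.4957765   0.78491183]
 [ 0.          0.          0.          1.        ]]
```

View pics/top0.png

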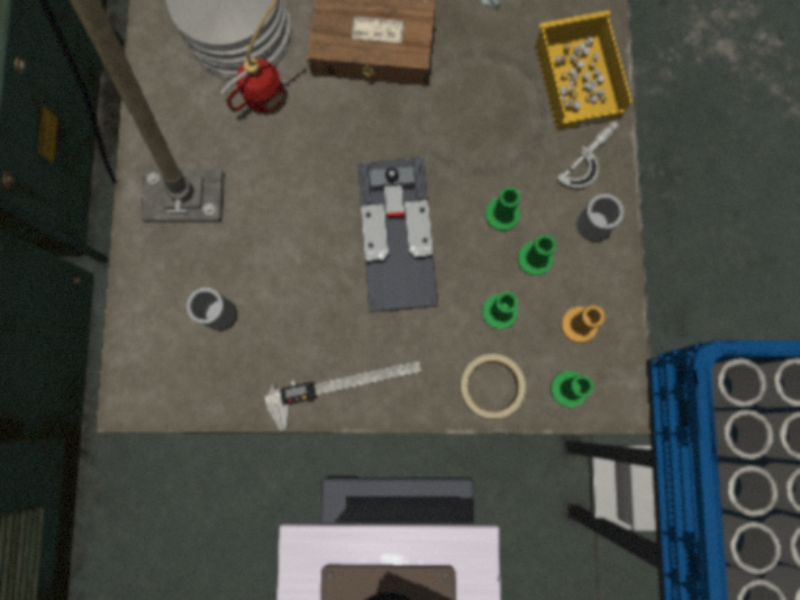

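View pics/scene0.png

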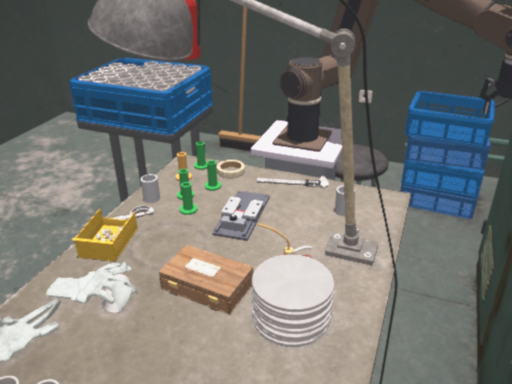

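The top view shows the brass bush near (582,323), the fixture with its landing towards the robot (front corners about (370,310) and (437,305)), and green look-alikes around the bush. The scene view agrees. I'll enlarge the fixture and bush next.

Run:
```python
from h import *
i,K,M=cam("top")
c=i[90:210,220:400]
cv2.imwrite("pics/top1.png",cv2.resize(c,None,fx=4.4,fy=4.4,interpolation=cv2.INTER_CUBIC))
s=1.5625
for n,(u,v),z in [("FL",(370,310),.01),("FR",(437,305),.01),("BL",(360,160),.01),("BR",(422,157),.01),("bushflange",(580,324),.004),("bushtop",(593,316),.09),("plainb",(604,210),.075),("plaina",(206,304),.075),("g1",(572,389),.004),("g2",(501,311),.004),("g3",(536,257),.004),("edgeR",(648,432),0),("edgeL",(97,432),0)]:
    print(n,at(K,M,u/s,v/s,z).round(4))
```

```text
FL [0.4624 0.0271 0.01  ]
FR [ 0.4701 -0.0744  0.01  ]
BL [0.7014 0.0451 0.01  ]
BR [ 0.706  -0.0524  0.01  ]
bushflange [ 0.442 -0.29   0.004]
bushtop [ 0.4414 -0.288   0.09  ]
plainb [ 0.599  -0.3148  0.075 ]
plaina [0.4608 0.2583 0.075 ]
g1 [ 0.3446 -0.2741  0.004 ]
g2 [ 0.4618 -0.1715  0.004 ]
g3 [ 0.5458 -0.2271  0.004 ]
edgeR [ 0.2822 -0.3838  0.    ]
edgeL [0.2796 0.4338 0.    ]
```

View pics/top1.png

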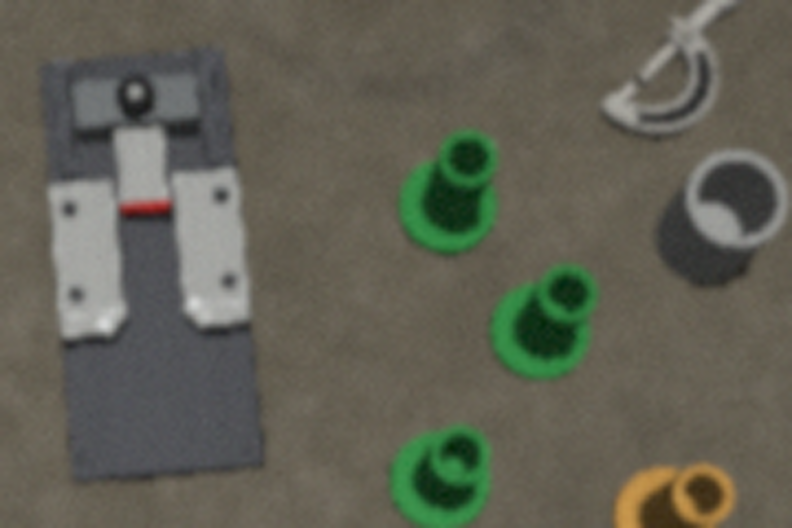

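Request:
send_rows(translation=[[-0.8,-0.9,0],[-0.8,-0.9,0],[-0.8,-0.9,0],[-0.7,-1,0],[-0.7,-1,0]], rotation=[[0,0,-0.93],[0,0,-0.93],[0,0,-0.93],[0,0,-0.93],[0,0,0]], grip=[85,85,85,85,85])

```text
time: 0.78
eef_pos: [0.2659, 0.5039, 0.231]
tcp_rot: [-0.04, 0.999, -0.0, -0.0]
contact_force: [0.6, 0.8, 0.3]
opening: 0.996
```

Request:
send_rows(translation=[[-0.6,-1,0],[-0.6,-1,0],[-0.6,-1,0],[-0.6,-1,0],[-0.4,-1,0]], rotation=[[0,0,0],[0,0,0],[0,0,0],[0,0,0],[0,0,0]], grip=[85,85,85,85,85])

```text
time: 1.4
eef_pos: [0.3618, 0.3612, 0.2311]
tcp_rot: [-0.04, 0.999, -0.0, -0.0]
contact_force: [0.6, -0.3, 0.2]
opening: 0.999
```

Request:
send_rows(translation=[[-0.4,-1,0],[-0.4,-1,0],[-0.4,-1,0],[-0.4,-1,0],[-0.4,-1,0]], rotation=[[0,0,0],[0,0,0],[0,0,0],[0,0,0],[0,0,0]], grip=[85,85,85,85,85])

```text
time: 2.02
eef_pos: [0.4332, 0.2166, 0.231]
tcp_rot: [-0.04, 0.999, -0.0, -0.0]
contact_force: [0.4, 0.7, 0.4]
opening: 0.993
```

Request:
send_rows(translation=[[-0.2,-1,0],[-0.2,-1,0],[-0.2,-1,0],[-0.2,-1,0],[-0.1,-1,0]], rotation=[[0,0,0],[0,0,0],[0,0,0],[0,0,0],[0,0,0]], grip=[85,85,85,85,85])

```text
time: 2.65
eef_pos: [0.4719, 0.0692, 0.2311]
tcp_rot: [-0.04, 0.999, 0.0, -0.0]
contact_force: [-0.3, 0.4, -0.3]
opening: 0.997
```

Request:
send_rows(translation=[[0,-1,0],[0,-1,0],[0,-0.5,0],[0,0,0],[0,0,0]], rotation=[[0,0,0],[0,0,0],[0,0,0],[0,0,0],[0,0,0]], grip=[85,85,85,85,85])

```text
time: 3.28
eef_pos: [0.4777, -0.0038, 0.2312]
tcp_rot: [-0.04, 0.999, 0.0, -0.0]
contact_force: [0.5, -0.2, 0.1]
opening: 0.995
```

Run:
```python
from h import *
i,K,M=cam("wrist"); np.savez("w1",K=K,M=M,i=i)
s=ctrl.get_state(); print(s["eef_pos"],s["qpos"],K,M)
print(eyes.read_camera("wrist")["hand_eye"])
cv2.imwrite("pics/w1.png",cv2.resize(i,(800,600),interpolation=cv2.INTER_CUBIC))
```

```text
[ 0.47775629 -0.00368862  0.23122176] [-2.20704159e-01 -1.60619386e-01  2.04663845e+00  3.78453806e-04
  1.25589800e+00 -1.87242468e+00] [[329.95213017   0.         253.12314548]
 [  0.         329.95213017 195.67611099]
 [  0.           0.           1.        ]] [[-7.94824115e-02  9.60485742e-01  2.66738984e-01  4.10200489e-01]
 [ 9.96836197e-01  7.64825759e-02  2.16335872e-02 -9.67008283e-03]
 [ 3.77867499e-04  2.67614564e-01 -9.63525974e-01  3.74594095e-01]
 [ 0.00000000e+00  0.00000000e+00  0.00000000e+00  1.00000000e+00]]
[[-8.47607579e-04 -9.63462115e-01 -2.67843301e-01  6.78245785e-02]
 [ 9.99999633e-01 -7.83868996e-04 -3.44900121e-04 -3.34869336e-04]
 [ 1.22344141e-04 -2.67843495e-01  9.63462426e-01 -1.43367182e-01]
 [ 0.00000000e+00  0.00000000e+00  0.00000000e+00  1.00000000e+00]]
```

View pics/w1.png

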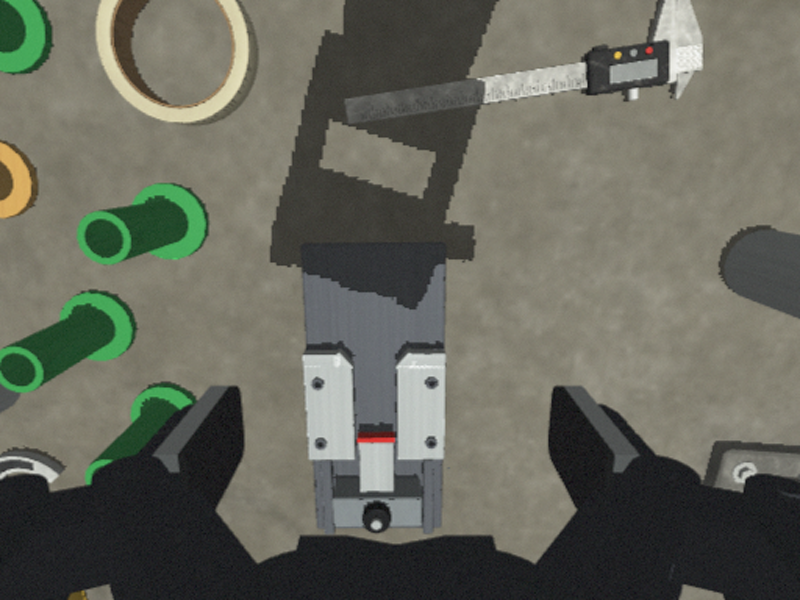

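The wrist view shows the fixture square to the tool, with base plate sides at columns 303 and 445, slot inner edges near 355 and 397, and the red face at row 438. I'll enlarge it for the slot axis.

Run:
```python
import numpy as np,cv2
i=np.load("w1.npz")["i"]
cv2.imwrite("pics/w1c.png",cv2.resize(i[150:300,180:300],None,fx=4,fy=4,interpolation=cv2.INTER_NEAREST))
```

```text
(no output)
```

View pics/w1c.png

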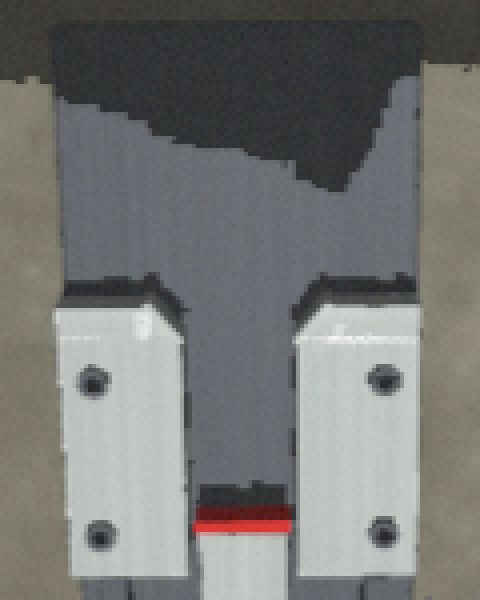

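Run:
```python
from h import *
d=np.load("w1.npz");K,M=d["K"],d["M"]
P={}
for n,c,r,z in [("pfl",55,307,.031),("pfr",420,305,.031),("pbl",72,577,.031),("pbr",417,577,.031),("s1",94,381,.031),("s2",385,380,.031),("s3",101,535,.031),("s4",385,533,.031),("il1",184,340,.031),("il2",188.5,577,.031),("ir1",297,340,.031),("ir2",299.5,577,.031),("redl",194,519,.0305),("redr",293,519,.0305),("bfl",50,22,.01),("bfr",421,22,.01)]:
    P[n]=at(K,M,180+c/4,150+r/4,z)[:2]; print(n,P[n].round(4))
m=lambda a,b:(P[a]+P[b])/2
for a,b,c,e in [("pfl","pfr","pbl","pbr"),("s1","s2","s3","s4"),("il1","ir1","il2","ir2")]:
    v=m(c,e)-m(a,b); print(a,m(a,b),np.degrees(np.arctan2(v[1],v[0])),np.linalg.norm(v),np.linalg.norm(P[a]-P[b]))
    w=P[a]-P[b];print(np.degrees(np.arctan2(-w[0],w[1])))
print("red",m("redl","redr"),"basefront",m("bfl","bfr"))
i,K,M=cam("wrist")
```

```text
pfl [ 0.5462 -0.0648]
pfr [0.5376 0.0361]
pbl [ 0.6307 -0.0571]
pbr [0.6226 0.0442]
s1 [ 0.5676 -0.0531]
s2 [0.5608 0.0286]
s3 [ 0.6161 -0.0492]
s4 [0.6089 0.0334]
il1 [ 0.5532 -0.0286]
il2 [ 0.6279 -0.0229]
ir1 [0.5507 0.0029]
ir2 [0.6253 0.0097]
redl [ 0.609  -0.0225]
redr [0.6068 0.0063]
bfl [ 0.4704 -0.0722]
bfr [0.4622 0.0304]
pfl [ 0.54191389 -0.01434833] 5.316234656936054 0.08508362359863152 0.10125169012107557
-175.11494040841708
s1 [ 0.56419658 -0.01225085] 5.143744320104862 0.04850123290862509 0.08204169361368267
-175.2376288817002
il1 [ 0.55194676 -0.01281222] 4.743082143158541 0.07495331591950442 0.03157586049712327
-175.45007203892777
red [ 0.60790122 -0.00808714] basefront [ 0.46628022 -0.02091306]
```

Request:
send_rows(translation=[[0.2,-0.9,0],[0.2,-0.9,0],[0.2,-0.9,0],[0.2,-0.9,0],[0.2,-0.9,0]], rotation=[[0,0,-0.08],[0,0,0],[0,0,0],[0,0,0],[0,0,0]], grip=[85,85,85,85,85])

```text
time: 4.05
eef_pos: [0.4595, -0.1418, 0.2314]
tcp_rot: [-0.044, 0.999, 0.0, 0.0]
contact_force: [0.9, -0.7, -0.2]
opening: 0.991
```

Request:
send_rows(translation=[[0.2,-0.9,0.4],[0.2,-0.9,0.4],[0.2,-0.9,0.4],[0.2,-0.9,0.4],[0.2,-0.9,0.4]], rotation=[[0,0,0],[0,0,0],[0,0,0],[0,0,0],[0,0,0]], grip=[85,85,85,85,85])

```text
time: 4.68
eef_pos: [0.4415, -0.279, 0.171]
tcp_rot: [-0.044, 0.999, -0.0, 0.0]
contact_force: [-0.5, -0.3, -0.1]
opening: 0.995
```

Request:
send_rows(translation=[[0,-0.35,0],[0,0,0]], rotation=[[0,0,0],[0,0,0]], grip=[85,85])

```text
time: 4.92
eef_pos: [0.4427, -0.2892, 0.1718]
tcp_rot: [-0.043, 0.999, -0.0, 0.0]
contact_force: [0.0, 0.3, 0.5]
opening: 0.995
```

Run:
```python
from h import *
i,K,M=cam("wrist"); np.savez("w2",K=K,M=M,i=i)
s=ctrl.get_state(); print(s["eef_pos"],s["qpos"].round(3))
for p in [(.442,-.289,.09),(.442,-.289,.004)]: print(px(K,M,p)*1.5625)
cv2.imwrite("pics/w2.png",cv2.resize(i,(800,600),interpolation=cv2.INTER_CUBIC))
```

```text
[ 0.44274662 -0.28874587  0.17190583] [-0.77   0.021  1.989  0.     1.131 -2.428]
[396.90624403 315.20589755]
[396.56623913 275.29893726]
```

View pics/w2.png

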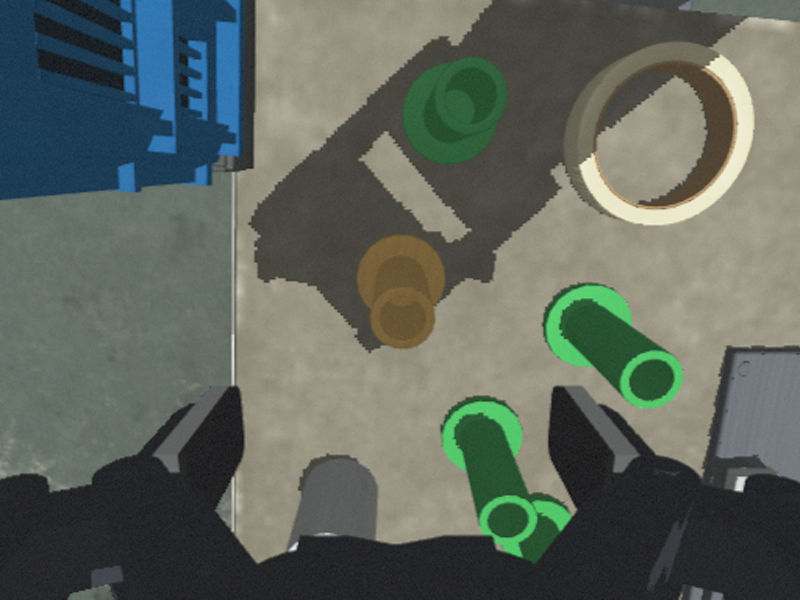

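The wrist view shows the brass bush's top ring centred near (402,318) and its flange near (401,276), about 2 mm toward +y of the estimate. Descending onto it.

Request:
send_rows(translation=[[0,0.08,0.9],[0,0,0.9],[0,0,0.9],[0,0,0.9],[0,0,0.8]], rotation=[[0,0,0],[0,0,0],[0,0,0],[0,0,0],[0,0,0]], grip=[85,85,85,85,85])

```text
time: 5.6
eef_pos: [0.4427, -0.2857, 0.0392]
tcp_rot: [-0.044, 0.999, -0.0, 0.0]
contact_force: [0.1, -0.5, 0.3]
opening: 0.999
```

Request:
send_rows(translation=[[0,0,0],[0,0,0],[0,0,0],[0,0,0],[0,0,0]], rotation=[[0,0,0],[0,0,0],[0,0,0],[0,0,0],[0,0,0]], grip=[60,45,35,28,25], squeeze=40)

```text
time: 6.22
eef_pos: [0.4429, -0.2871, 0.0409]
tcp_rot: [-0.043, 0.999, -0.0, 0.001]
contact_force: [0.6, 2.6, 6.2]
opening: 0.34
```

Request:
send_rows(translation=[[0,0,0],[0,0,0],[0,0,0]], rotation=[[0,0,0],[0,0,0],[0,0,0]], grip=[20,20,20])

```text
time: 6.6
eef_pos: [0.4429, -0.2871, 0.0409]
tcp_rot: [-0.043, 0.999, -0.0, 0.001]
contact_force: [-0.5, 3.4, 5.7]
opening: 0.343
```

Request:
send_rows(translation=[[0,0,-0.6],[0,0,-0.9],[0,0,-1],[0,0,-1],[0,0,-1]], rotation=[[0,0,0],[0,0,0],[0,0,0],[0,0,0],[0,0,0]], grip=[20,20,20,20,20])

```text
time: 7.22
eef_pos: [0.4413, -0.2864, 0.1752]
tcp_rot: [-0.043, 0.999, 0.0, -0.0]
contact_force: [0.2, -1.0, -3.6]
opening: 0.339
```

Request:
send_rows(translation=[[-0.3,0.9,0],[-0.3,0.9,0],[-0.3,0.9,0],[-0.3,0.9,0],[-0.3,0.9,0]], rotation=[[0,0,0],[0,0,0],[0,0,0],[0,0,0],[0,0,0]], grip=[20,20,20,20,20])

```text
time: 7.85
eef_pos: [0.4746, -0.1473, 0.1742]
tcp_rot: [-0.043, 0.999, 0.0, -0.0]
contact_force: [-0.3, -0.2, -4.1]
opening: 0.338
```

Request:
send_rows(translation=[[-0.3,0.9,0],[-0.3,0.9,0],[-0.3,0.9,0],[-0.3,0.9,0],[0,0.5,0]], rotation=[[0,0,0],[0,0,0],[0,0,0],[0,0,0],[0,0,0]], grip=[20,20,20,20,20])

```text
time: 8.48
eef_pos: [0.4999, -0.0216, 0.1742]
tcp_rot: [-0.044, 0.999, -0.0, -0.0]
contact_force: [-1.1, 0.1, -3.7]
opening: 0.34
```

Request:
send_rows(translation=[[0,0,0],[0,0,0]], rotation=[[0,0,0],[0,0,0]], grip=[20,20])

```text
time: 8.72
eef_pos: [0.5001, -0.0234, 0.1743]
tcp_rot: [-0.043, 0.999, -0.0, -0.0]
contact_force: [1.4, 0.0, -3.7]
opening: 0.342
```

Run:
```python
from h import *
i,K,M=cam("wrist"); np.savez("w3",K=K,M=M,i=i)
s=ctrl.get_state(); print(s["eef_pos"],R.from_quat(s["tcp_rot"]).as_matrix().round(4),s["contact_force"])
cv2.imwrite("pics/w3.png",cv2.resize(i,(800,600),interpolation=cv2.INTER_CUBIC))
```

```text
[ 0.500197   -0.02354603  0.17435853] [[-9.963e-01 -8.590e-02 -1.000e-04]
 [-8.590e-02  9.963e-01 -6.000e-04]
 [ 1.000e-04 -5.000e-04 -1.000e+00]] [ 0.15980104  0.13109117 -4.24861472]
```

View pics/w3.png

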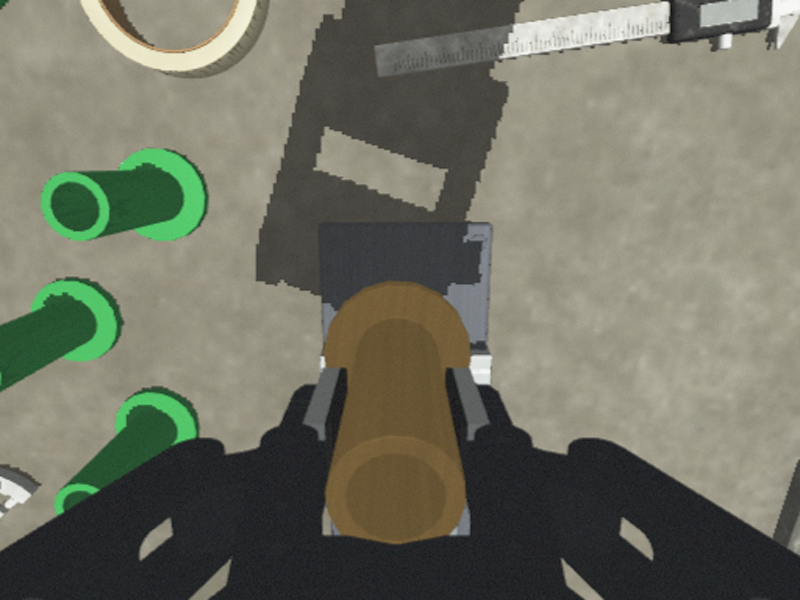

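The bush is centred between the pads (barrel columns 328 to 466, tool axis about 396), upright, and over the landing. Now moving onto the slot axis and lowering.

Request:
send_rows(translation=[[-0.16,0.2,0.8],[0,0,1],[0,0,1],[0,0,0.9],[0,0,0]], rotation=[[0,0,0],[0,0,0],[0,0,0],[0,0,0],[0,0,0]], grip=[20,20,20,20,20])

```text
time: 9.4
eef_pos: [0.5025, -0.0167, 0.061]
tcp_rot: [-0.043, 0.999, 0.001, -0.003]
contact_force: [-0.2, -0.8, -3.1]
opening: 0.341
```

Request:
send_rows(translation=[[0,0,0],[0,0,0]], rotation=[[0,0,0],[0,0,0]], grip=[20,20])

```text
time: 9.65
eef_pos: [0.506, -0.0168, 0.0651]
tcp_rot: [-0.043, 0.999, -0.0, 0.002]
contact_force: [0.2, -0.3, -3.5]
opening: 0.34
```

Request:
send_rows(translation=[[0,0,0.1],[0,0,0.1],[0,0,0.1],[0,0,0.05],[0,0,0]], rotation=[[0,0,0],[0,0,0],[0,0,0],[0,0,0],[0,0,0]], grip=[20,20,20,20,20])

```text
time: 10.28
eef_pos: [0.5044, -0.0162, 0.0526]
tcp_rot: [-0.043, 0.999, 0.0, -0.0]
contact_force: [0.2, 1.0, -4.0]
opening: 0.34
```

Request:
send_rows(translation=[[0,0,0.05],[0,0,0],[0,0,0]], rotation=[[0,0,0],[0,0,0],[0,0,0]], grip=[20,20,20])

```text
time: 10.65
eef_pos: [0.5047, -0.0163, 0.0514]
tcp_rot: [-0.043, 0.999, -0.0, 0.0]
contact_force: [-0.4, 0.1, -3.2]
opening: 0.338
```

Request:
send_rows(translation=[[0,0,0.03],[0,0,0],[0,0,0.03],[0,0,0],[0,0,0]], rotation=[[0,0,0],[0,0,0],[0,0,0],[0,0,0],[0,0,0]], grip=[20,20,20,20,20])

```text
time: 11.28
eef_pos: [0.505, -0.0163, 0.0509]
tcp_rot: [-0.043, 0.999, -0.0, -0.0]
contact_force: [-3.8, 0.4, 6.8]
opening: 0.339
```

Request:
send_rows(translation=[[0,-0.03,-0.03],[-0.2,0,0],[-0.2,0,0],[-0.2,0,0],[0,0,0]], rotation=[[0,0,0],[0,0,0],[0,0,0],[0,0,0],[0,0,0]], grip=[20,20,20,20,20])

```text
time: 11.9
eef_pos: [0.5233, -0.016, 0.0508]
tcp_rot: [-0.044, 0.999, -0.0, 0.001]
contact_force: [-2.9, 0.2, 3.1]
opening: 0.339
```

Request:
send_rows(translation=[[-0.05,0,0],[0,0,0]], rotation=[[0,0,0],[0,0,0]], grip=[20,20])

```text
time: 12.15
eef_pos: [0.5236, -0.0159, 0.0509]
tcp_rot: [-0.044, 0.999, -0.0, -0.001]
contact_force: [-4.0, -0.6, 6.3]
opening: 0.339
```

Run:
```python
from h import *
i,K,M=cam("wrist"); j,_,_=cam("scene")
s=ctrl.get_state(); print(s["eef_pos"],s["contact_force"])
a=cv2.resize(i[150:350,150:350],(500,500),interpolation=cv2.INTER_CUBIC)
b=cv2.resize(j[170:250,200:280],None,fx=3.7,fy=6.25,interpolation=cv2.INTER_CUBIC)
cv2.imwrite("pics/w4.png",np.hstack([a,b]))
```

```text
[ 0.52363394 -0.01593724  0.05091423] [-5.56060102 -0.69120387  6.05015001]
```

View pics/w4.png

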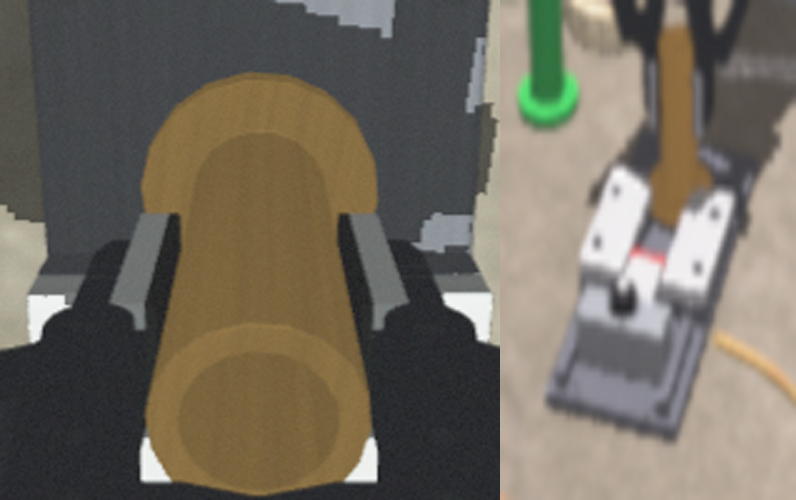

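Plate outer edges (crop columns 30 and 490) and flange (143 and 377) share the centre column 260, so the bush lines up with the slot. I'll unload the downward press and slide in.

Request:
send_rows(translation=[[0,0,-0.03],[0,0,0],[-0.1,0,0],[-0.1,0,0],[0,0,0]], rotation=[[0,0,0],[0,0,0],[0,0,0],[0,0,0],[0,0,0]], grip=[20,20,20,20,20])

```text
time: 12.88
eef_pos: [0.5305, -0.0149, 0.051]
tcp_rot: [-0.043, 0.999, 0.0, 0.0]
contact_force: [-0.0, -0.6, -3.1]
opening: 0.343
```

Request:
send_rows(translation=[[-0.1,0,0],[-0.1,0,0],[-0.1,0,0],[-0.1,0,0],[0,0,0]], rotation=[[0,0,0],[0,0,0],[0,0,0],[0,0,0],[0,0,0]], grip=[20,20,20,20,20])

```text
time: 13.5
eef_pos: [0.5423, -0.014, 0.0514]
tcp_rot: [-0.043, 0.999, -0.0, 0.0]
contact_force: [-0.5, 0.5, -3.5]
opening: 0.343
```

Request:
send_rows(translation=[[-0.1,0,0],[-0.1,0,0],[-0.1,0,0],[-0.1,0,0],[0,0,0]], rotation=[[0,0,0],[0,0,0],[0,0,0],[0,0,0],[0,0,0]], grip=[20,20,20,20,20])

```text
time: 14.12
eef_pos: [0.5547, -0.0131, 0.0514]
tcp_rot: [-0.043, 0.999, -0.0, 0.001]
contact_force: [-0.2, -1.4, -3.4]
opening: 0.34
```

Request:
send_rows(translation=[[-0.1,0,0],[-0.1,0,0],[-0.1,0,0],[-0.1,0,0],[0,0,0]], rotation=[[0,0,0],[0,0,0],[0,0,0],[0,0,0],[0,0,0]], grip=[20,20,20,20,20])

```text
time: 14.75
eef_pos: [0.5663, -0.0118, 0.0514]
tcp_rot: [-0.043, 0.999, 0.0, 0.0]
contact_force: [-0.2, -0.1, -4.4]
opening: 0.336
```

Request:
send_rows(translation=[[-0.08,0,0],[-0.08,0,0],[-0.08,0,0],[-0.08,0,0],[0,0,0]], rotation=[[0,0,0],[0,0,0],[0,0,0],[0,0,0],[0,0,0]], grip=[20,20,20,20,20])

```text
time: 15.38
eef_pos: [0.5758, -0.0111, 0.0514]
tcp_rot: [-0.043, 0.999, -0.0, 0.0]
contact_force: [-0.3, 0.4, -2.8]
opening: 0.343
```

Request:
send_rows(translation=[[-0.05,0,0],[-0.05,0,0],[-0.05,0,0],[-0.05,0,0],[0,0,0]], rotation=[[0,0,0],[0,0,0],[0,0,0],[0,0,0],[0,0,0]], grip=[20,20,20,20,20])

```text
time: 16.0
eef_pos: [0.5817, -0.0105, 0.0514]
tcp_rot: [-0.043, 0.999, -0.0, 0.0]
contact_force: [-0.4, -0.0, -4.0]
opening: 0.342
```

Request:
send_rows(translation=[[-0.04,0,0],[-0.04,0,0],[-0.04,0,0],[-0.04,0,0],[0,0,0]], rotation=[[0,0,0],[0,0,0],[0,0,0],[0,0,0],[0,0,0]], grip=[20,20,20,20,20])

```text
time: 16.62
eef_pos: [0.5864, -0.0101, 0.0514]
tcp_rot: [-0.043, 0.999, -0.0, 0.0]
contact_force: [-0.8, 0.5, -4.1]
opening: 0.34
```

Request:
send_rows(translation=[[-0.03,0,0],[-0.03,0,0],[-0.03,0,0],[0,0,0]], rotation=[[0,0,0],[0,0,0],[0,0,0],[0,0,0]], grip=[20,20,20,20])

```text
time: 17.12
eef_pos: [0.5891, -0.0099, 0.0513]
tcp_rot: [-0.043, 0.999, -0.0, 0.0]
contact_force: [-0.3, -0.4, -3.6]
opening: 0.341
```

Request:
send_rows(translation=[[-0.03,0,0],[-0.03,0,0],[0,0,0]], rotation=[[0,0,0],[0,0,0],[0,0,0]], grip=[20,20,20])

```text
time: 17.5
eef_pos: [0.5909, -0.0097, 0.0514]
tcp_rot: [-0.043, 0.999, -0.0, 0.0]
contact_force: [1.0, -0.4, -3.1]
opening: 0.342
```

Request:
send_rows(translation=[[-0.03,0,0],[-0.03,0,0],[0,0,0]], rotation=[[0,0,0],[0,0,0],[0,0,0]], grip=[20,20,20])

```text
time: 17.88
eef_pos: [0.5926, -0.0096, 0.0513]
tcp_rot: [-0.043, 0.999, -0.0, 0.0]
contact_force: [0.1, 0.4, -3.3]
opening: 0.338
```

Request:
send_rows(translation=[[-0.03,0,0],[-0.02,0,0],[0,0,0]], rotation=[[0,0,0],[0,0,0],[0,0,0]], grip=[20,20,20])

```text
time: 18.25
eef_pos: [0.5936, -0.0094, 0.0512]
tcp_rot: [-0.043, 0.999, 0.0, -0.001]
contact_force: [-3.3, -0.9, -2.2]
opening: 0.338
```

Request:
send_rows(translation=[[-0.03,0,0],[-0.02,0,0],[0,0,0]], rotation=[[0,0,0],[0,0,0],[0,0,0]], grip=[20,20,20])

```text
time: 18.62
eef_pos: [0.5946, -0.0093, 0.0512]
tcp_rot: [-0.044, 0.999, 0.0, -0.001]
contact_force: [-5.0, -1.0, 0.4]
opening: 0.34
```

Request:
send_rows(translation=[[-0.03,0,-0.01],[-0.03,0,0],[0,0,0],[0,0,0]], rotation=[[0,0,0],[0,0,0],[0,0,0],[0,0,0]], grip=[20,20,20,20])

```text
time: 19.12
eef_pos: [0.5953, -0.0092, 0.0512]
tcp_rot: [-0.044, 0.999, 0.0, -0.003]
contact_force: [-6.8, -2.2, 1.6]
opening: 0.343
```

```bash
python3 -c "
from h import *
for k in range(3):
    s=ctrl.get_state();print(s['time'],s['eef_pos'].round(4),s['contact_force'].round(1));eyes.read_camera('scene')"
```

```text
19.125 [ 0.5953 -0.0092  0.0512] [-6.8 -2.2  1.6]
19.175 [ 0.5952 -0.0093  0.0512] [-7.1 -0.5  1.4]
19.225 [ 0.5953 -0.0093  0.0512] [-8.5 -1.4  1. ]
```

Request:
send_rows(translation=[[0,0,0],[0,0,0],[0,0,0],[0,0,0],[0,0,0]], rotation=[[0,0,0],[0,0,0],[0,0,0],[0,0,0],[0,0,0]], grip=[20,20,20,20,20])

```text
time: 19.9
eef_pos: [0.5953, -0.0093, 0.0512]
tcp_rot: [-0.044, 0.999, 0.0, -0.003]
contact_force: [-8.5, -0.6, 1.6]
opening: 0.343
```

Request:
send_rows(translation=[[0,0,0],[0,0,0],[0,0,0],[0,0,0],[0,0,0]], rotation=[[0,0,0],[0,0,0],[0,0,0],[0,0,0],[0,0,0]], grip=[20,20,20,20,20])

```text
time: 20.52
eef_pos: [0.5953, -0.0093, 0.0512]
tcp_rot: [-0.044, 0.999, 0.0, -0.003]
contact_force: [-7.7, -1.3, 1.3]
opening: 0.345
```

Request:
send_rows(translation=[[0,0,0],[0,0,0],[0,0,0],[0,0,0],[0,0,0]], rotation=[[0,0,0],[0,0,0],[0,0,0],[0,0,0],[0,0,0]], grip=[30,40,50,60,60])

```text
time: 21.15
eef_pos: [0.5976, -0.0091, 0.0518]
tcp_rot: [-0.043, 0.999, -0.0, 0.0]
contact_force: [-0.5, 0.6, 0.4]
opening: 0.701
```

Released with no residual force. Going up and back to look.

Request:
send_rows(translation=[[0,0,-0.4],[0,0,-0.8],[0,0,-1],[0,0,-1],[0,0,-1]], rotation=[[0,0,0],[0,0,0],[0,0,0],[0,0,0],[0,0,0]], grip=[70,70,70,70,70])

```text
time: 21.78
eef_pos: [0.5975, -0.0092, 0.1796]
tcp_rot: [-0.043, 0.999, -0.0, 0.001]
contact_force: [0.7, 0.7, -0.5]
opening: 0.822
```

Request:
send_rows(translation=[[0.9,0,-0.3],[0.9,0,-0.3],[0.9,0,-0.3],[0,0,0],[0,0,0]], rotation=[[0,0,0],[0,0,0],[0,0,0],[0,0,0],[0,0,0]], grip=[70,70,70,70,70])

```text
time: 22.4
eef_pos: [0.5173, -0.0162, 0.2052]
tcp_rot: [-0.043, 0.999, -0.0, 0.001]
contact_force: [0.3, 1.4, -0.1]
opening: 0.818
```

Run:
```python
from h import *
i,K,M=cam("wrist"); j,_,_=cam("scene"); t,_,_=cam("top")
a=cv2.resize(i[150:330,170:310],(390,500),interpolation=cv2.INTER_CUBIC)
b=cv2.resize(j[165:245,205:280],(400,500),interpolation=cv2.INTER_CUBIC)
cv2.imwrite("pics/w5.png",np.hstack([a,b]))
print(ctrl.get_state()["eef_pos"])
m=np.array([.542,-.0139,0]);
for z in (.1,.031): 
  for x in (.0505,): print(z,(px(K,M,m+[x*.9962,x*.0872,z])-[170,150])*[390/140,500/180])
```

```text
[ 0.51713895 -0.01613262  0.20435475]
0.1 [234.00963715 361.58581365]
0.031 [233.62677807 266.83751187]
```

View pics/w5.png

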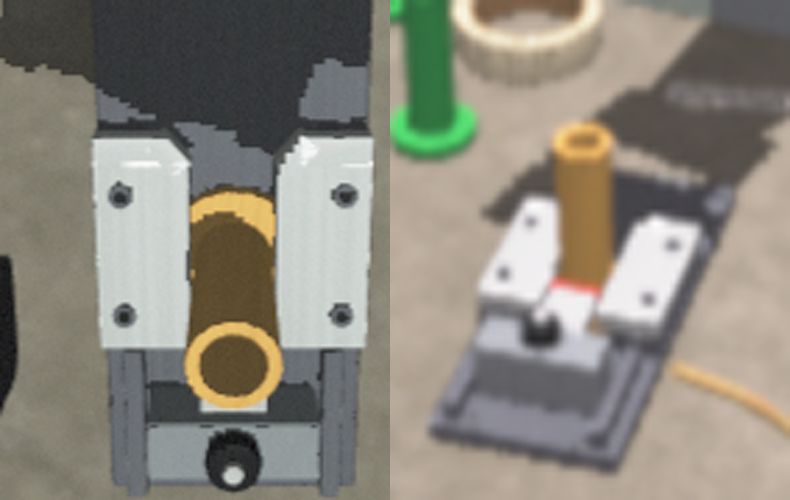

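The bush stands upright in the slot, with its flange under the plates and its barrel against the red face. Its top ring is at crop (234,365), against a predicted (234,362). The robot is clear, so I'm handing in.

```bash
python3 -c "
from h import *
print(ticket.sign_off())"
```

```text
the job is handed in; nothing more can be done
None
```

The brass bush is loaded and standing free against the red stop, and the job was handed in at about 22.5 s of the 70 s allowed.

- **Loading:** I stood the bush on the landing while still gripped, then slid it into the slot. The sideways force stayed within about 1.5 N, and the bush met the stop about 51 mm (bush centre) past the mouth.
- **Press:** I pushed about 2 mm into the stop with a reading of 7 to 8.5 N, held for about 1.4 s. A small part of that reading is friction on the base plate. The highest force I read, in any direction, was about 8.5 N.
- **Release:** The force dropped to zero when the fingers opened.
- **Final pictures:** The bush is upright, its flange is under the plates and its barrel touches the red face. Its top is within about 1 mm of the predicted spot.
- **Disagreements:** None of the checks failed or disagreed.
- **Bystanders:** The arm never went near the steel bushings or the green look-alikes. I did not check their positions again at the end.

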